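Line up the topping dishes with a straightedge

ROBOT

A 6-joint arm with a two-finger parallel gripper is mounted at the origin on a cart in front of the work surface, level with it; the furniture and walls round the work are solid. World frame = base frame: x ahead of the robot, y to its left, z up, the work surface at z = 0. Lengths are in m, angles in rad, forces in N, time in s.
With the tool pointing down it reaches from about 0.225 to 0.875 m from the base axis. Payload 3.4 kg.
Tool frame: the origin (TCP) lies at the very end of the fingers, on their centre line; the grasp point (between the pads) lies 19 mm behind it; z points along the fingers, y is the line along which they close (so a half turn about z gives the same grasp; the last joint's range is limited). The gripper opens to 85 mm and grips with 20 to 120 N. Pads are 22 mm wide; open, the fingers measure 114 mm over their backs; the gripper's body (76 mm by 85 mm) begins 54 mm behind the grasp point. The pads swing forward as they close: fully open they stand 13 mm farther back than shut.
Start: joints at [-1.233, 0.276, 1.505, -0, 1.361, -0.121], TCP at [0.255, -0.516, 0.231] pointing down, gripper open.
Joint ranges: [-2.89, 2.89], [-0.75, 2.08], [0.22, 2.7], [-1.18, 4.32], [0.11, 2.71], [-2.7, 2.7]. Speed limits (rad/s): [2.57, 2.57, 3.14, 3.14, 3.14, 3.14].

INTERFACE

Orientations are given as a unit quaternion [w, x, y, z].
In Python, from rig import manip, eyes gives the robot as it stands.
- The arm moves only by the tool servo_tool, never from a script. Its argument "series" is text: rows parted by semicolons, each of 7 numbers parted by spaces: the shift along the tool's x, y, z in m, then the turn, a rotation vector about the tool's x, y, z in degrees, then the closure, from 0 (fully open) to 1 (shut). In form: dx dy dz ax ay az fingers; .... A call has 1 to 5 rows; each row is the pose to reach, as a shift and turn from the pose commanded when the call began, along the tool's axes at that moment; what a row does not reach only later rows make up. A row lasts 1/10 s, in which the tool goes at most 50 mm and 8.59 degrees, less where a joint would pass 70% of its speed; a pose out of reach is approached as far as the arm can. A call with a gripper value outside its range is refused whole. The fingers move at their own pace and stop on an object; "squeeze" is the grip in N (left out, the last holds). Time passes only in rows, so rows that repeat a pose let the fingers close. It gives the time, the measured TCP pose, the force, the opening and the grip force at its end, in the units of the state.
- manip.get_state(): the state, without advancing time (a new reading comes with each control period).
- eyes.get_image(name): name is "scene" or "top" or "wrist"; returns the picture (480x640x3 uint8, red, green, blue); there is no depth.
- eyes.camera_info(name): a dict with "fx", "fy", "cx", "cy" (pixels), "dist" ([k1, k2, p1, p2, k3] as OpenCV has them; the pictures are not rectified), "eye" and "orientation" of the camera in the world. Camera axes: x right, y down, z forward; pixel columns grow to the right and rows downward; lengths in m; the calibration is good to about 2 mm. A picture is of the moment at which its call begins: read the wrist's pose just before it. camera_info takes no time and is no camera call; for the wrist camera it gives the pose at the moment of the call.
- manip.sign_off(): hands the job in; it is judged then, once.
The state is a dict: "clock": time; "qpos": joint angles; "qd": joint speeds; "effort": joint torques, N m; "position": TCP position; "ee_rot": TCP orientation; "contact_force": force on the tool from outside, world axes, zero at the start; "moment": the same for the moment, N m; "width": finger opening in m; "gripper_force": force on a finger pad.
Only numpy, scipy, OpenCV 4.12 (cv2) and the standard library are available. Lean on these libraries where they do the work, as an engineer would, in place of code of your own. Each camera call takes 0.05 s, during which the arm holds its last target. There are 200 camera calls.

TASK

Pick up the straightedge by its wooden grip and, with its long front face, push the three topping dishes away from you over the mat until they stand in one straight row, square on and centred front to back on the pale strip. Only the straightedge may touch the dishes and they are slid, not lifted; then lay the straightedge down flat on the dark part of the mat, wholly off the strip and about centred from side to side, and let go of it. Leave the other things on the table where they are.

Things in the scene. Friction and masses are not known exactly. Their poses are not given: they have to be found in the camera images.
- row_mid (a point): middle of the pale grey strip across the mat's far part, on the mat's top (2 mm over the table). x points across the strip, away from the robot (the pushing direction), y along it to the left, z up. The strip is 110 mm front to back (x -55 to +55 mm) and 306 mm wide
- mat: flat black rubber mat, 340 x 310 x 2 mm, fixed to the table; its place and turn differ from run to run. Origin on the table, 100 mm in front of the strip's middle, axes as the strip's. The dark part runs from x = -185 to +45 mm, the pale strip from there to the far edge at +155 mm
- straightedge: aluminium straightedge, 0.22 kg, lying on the mat's dark part in front of the dishes, long way across. Origin at the centre of its underside; x to its front, y along it, z up. Base plate 56 (x) x 270 (y) x 6 mm; along its front edge a lip 6 mm thick, 22 mm tall, whose flat front, the pushing face, is 28 mm ahead of the origin. Wooden grip rib on top
- grip (a point): middle of the straightedge's wooden grip, 45 mm above its underside, over its origin, same axes. The grip is an upright rib 24 mm thick (x), 130 mm long (y), rising to 60 mm height: pinch it across x from above, fingertips more than 24 mm above the mat to clear the lip. Fingers opened close to a dish would strike it: draw back before letting go
- dish_a: one of three alike open yellow ceramic dishes moulded like holed cheese, 71 x 94 mm, 47 mm tall, about 0.2 kg. Origin at the centre of its underside, z up, y along its 94 mm length, which starts within 0.2 rad of the pushing direction. The solid walls that the straightedge meets measure 62 x 88 mm (44 mm from the origin to either end)
- dish_b: one of three alike open yellow ceramic dishes moulded like holed cheese, 71 x 94 mm, 47 mm tall, about 0.2 kg. Origin at the centre of its underside, z up, y along its 94 mm length, which starts within 0.2 rad of the pushing direction. The solid walls that the straightedge meets measure 62 x 88 mm (44 mm from the origin to either end)
- dish_c: one of three alike open yellow ceramic dishes moulded like holed cheese, 71 x 94 mm, 47 mm tall, about 0.2 kg. Origin at the centre of its underside, z up, y along its 94 mm length, which starts within 0.2 rad of the pushing direction. The solid walls that the straightedge meets measure 62 x 88 mm (44 mm from the origin to either end)
- mill: small shaker with a grey domed cap, 44 mm across, 90 mm tall, standing near the robot in front of the mat, on the right; bystander, origin at the centre of its underside, not to be disturbed
- tape: roll of tape lying flat, 52 mm across, 18 mm tall, near the robot in front of the mat, on the right; bystander, origin at the centre of its underside, not to be disturbed

How it is judged:
By the outcome, as a careful person would: the job done as asked, in the order asked, and still so for the second after the job is handed in, with the robot touching nothing.
It also fails if it takes over 42 s, if anything falls off the work surface, if the arm or the gripper's body presses on something with over 40 N, if the wrist force passes 120 N, or if a joint passes its speed limit or range.

## Working session

There is one attempt and no reset: what is moved stays moved. The work goes in short steps, Python scripts to look and compute and a tool call to move; the robot and the scene stay as the last step left them, time stands still between calls to the robot, and variables do not carry over. Pictures are saved under pics/ and viewed, at most 10 in all, crops included, and the job is handed in when it is done.

Besides the shell and the picture viewer there is one more tool, called as name(argument=value, ...) on one line, values as JSON. servo_tool: Moves the arm, as the interface text tells. Its arguments: {"type":"object","properties":{"series":{"type":"string"},"squeeze":{"type":"number"}},"required":["series"]}

```bash
ls; mkdir -p pics; python3 - <<'E'
from rig import manip, eyes
import cv2
print(manip.get_state())
for n in ("scene","top"):
    print(eyes.camera_info(n)); cv2.imwrite(f"pics/{n}0.png",eyes.get_image(n)[:,:,::-1])
E
```

```text
pics
{'clock': 0.0, 'qpos': array([-1.23297352e+00,  2.76603255e-01,  1.50612840e+00,  7.26278126e-06,
        1.36068684e+00, -1.20976601e-01]), 'qd': array([-8.93366835e-05, -8.75339543e-04, -9.20124721e-04,  7.94019064e-04,
       -4.00834702e-04, -2.36620723e-03]), 'effort': array([-1.96439418e-03, -4.16777444e+01, -2.45806396e+01, -1.35016335e-04,
        1.09456366e-02,  9.92377807e-06]), 'position': array([ 0.2544872 , -0.5150369 ,  0.23043688]), 'ee_rot': array([-9.07944993e-04,  9.73802840e-01,  2.27392161e-01, -9.52579759e-05]), 'contact_force': array([-0.02302927,  0.44812408,  0.17270782]), 'moment': array([-0.02895254, -0.03292486, -0.03351972]), 'gripper_force': 0.0, 'width': 0.08559066923620125}
{'fx': 490.21321974850287, 'fy': 490.21321974850287, 'cx': 311.85038481821397, 'cy': 234.1190035797771, 'dist': array([-0.00069402,  0.        ,  0.        ,  0.        ,  0.        ]), 'eye': array([ 0.14407444, -0.84492495,  0.38051979]), 'orientation': array([-0.53982388,  0.81221091, -0.18174125,  0.125991  ])}
{'fx': 513.4024839376339, 'fy': 513.4024839376339, 'cx': 321.3025952386058, 'cy': 237.1001388989183, 'dist': array([-0.0397372,  0.       ,  0.       ,  0.       ,  0.       ]), 'eye': array([ 0.36188644, -0.13788641,  1.04980767]), 'orientation': array([-0.04236349,  0.70975401, -0.70190622,  0.04221649])}
```

View pics/top0.png

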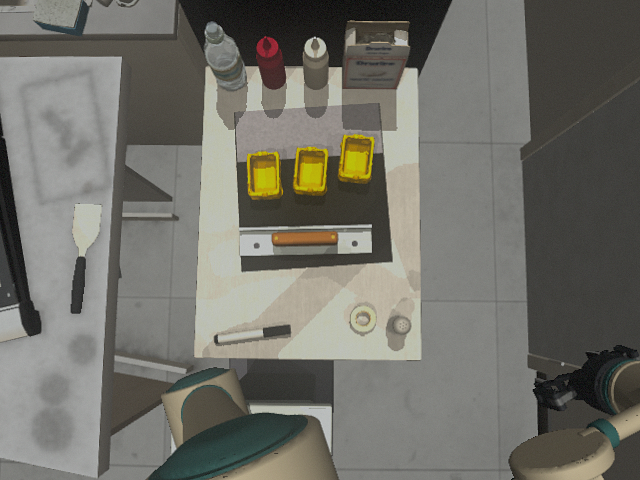

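View pics/scene0.png

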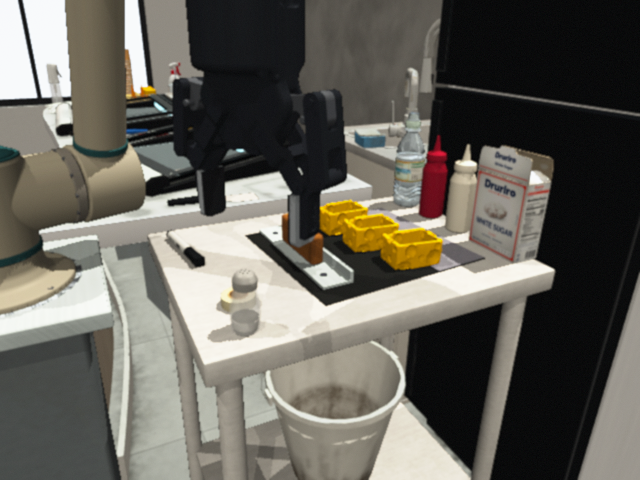

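The top view shows the mat's corners near (235,112), (379,103), (391,262) and (241,271). The dishes are near (264,176), (311,171) and (357,158), and the orange grip is near (305,239). The scene view confirms the layout.

```bash
cat > h.py <<'E'
import numpy as np, cv2
from scipy.spatial.transform import Rotation as R
from rig import manip, eyes
def Rq(q): return R.from_quat(np.r_[q[1:],q[0]]).as_matrix()
def cast(info,px,z):
    K=np.array([[info['fx'],0,info['cx']],[0,info['fy'],info['cy']],[0,0,1]])
    u=cv2.undistortPoints(np.float64(px).reshape(-1,1,2),K,info['dist']).reshape(-1,2)
    d=np.c_[u,np.ones(len(u))]@Rq(info['orientation']).T
    e=info['eye']; return (e+d*((z-e[2])/d[:,2])[:,None])
def blobs(mask,amin=150):
    cs,_=cv2.findContours(mask.astype(np.uint8),cv2.RETR_EXTERNAL,cv2.CHAIN_APPROX_NONE)
    return [c for c in cs if cv2.contourArea(c)>amin]
def rect(P):
    (c,s,a)=cv2.minAreaRect(np.float32(P[:,:2]*1000)); b=cv2.boxPoints((c,s,a))
    e=[b[1]-b[0],b[2]-b[1]]; e.sort(key=np.linalg.norm); L=e[1]; ang=np.degrees(np.arctan2(L[1],L[0]))
    return np.round(c,1),np.round(sorted(s),1),round((ang+90)%180-90,2)
def hsv(im): return [x.astype(int) for x in cv2.split(cv2.cvtColor(im,cv2.COLOR_RGB2HSV))]
E
python3 - <<'E'
from h import *
im=cv2.imread('pics/top0.png')[:,:,::-1].copy(); info=eyes.camera_info('top')
H,S,V=hsv(im)
for n,p in dict(dark=(300,212),strip=(300,120),table=(300,300),table2=(220,200),al=(370,240),grip=(305,239),dish=(264,160)).items(): print(n,H[p[1],p[0]],S[p[1],p[0]],V[p[1],p[0]])
for c in blobs((H>22)&(H<35)&(S>150)&(V>80)): print('dish',rect(cast(info,c,.049)),c.reshape(-1,2).mean(0))
for c in blobs((H<20)&(S>130)&(V>80)&(np.arange(480)[:,None]>200)&(np.arange(480)[:,None]<270)): print('grip',rect(cast(info,c,.062)))
# mat edges: row scans between table and mat
def edge(rows,c0,step):
    out=[]
    for r in rows:
        g=V[r]; 
        for k in range(0,25):
            if g[c0+step*k]<115: out.append((c0+step*k-step*.5,r)); break
    return np.array(out)
for nm,e in (('L',edge(list(range(160,220))+list(range(260,266)),225,1)),('R',edge(range(170,258),400,-1))):
    P=cast(info,e,.002); vx,vy,x,y=cv2.fitLine(np.float32(P[:,:2]),cv2.DIST_HUBER,0,.001,.001).ravel()
    print(nm,len(e),np.degrees(np.arctan(vy/vx)), 'y at x=.5:',y+(.5-x)*vy/vx)
# vertical scans: front edge, strip border, far edge
def vs(cols,r0,r1,f):
    out=[]
    for c in cols:
        st=1 if r1>r0 else -1
        for r in range(r0,r1,st):
            if f(V[r,c]): out.append((c,r-st*.5)); break
    return np.array(out)
for nm,e in (('front',vs(range(246,386),290,255,lambda v:v<90)),('border',vs(list(range(286,292))+list(range(332,337))+list(range(241,244)),140,175,lambda v:v<65)),('far',vs(range(250,350),92,120,lambda v:v<150))):
    P=cast(info,e,.002); vx,vy,x,y=cv2.fitLine(np.float32(P[:,:2]),cv2.DIST_HUBER,0,.001,.001).ravel()
    print(nm,len(e),np.degrees(np.arctan(vx/vy)),'x at y=-.05:',x+(-.05-y)*vx/vy)
# straightedge
m=(V>120)&(S<60); m[:222]=0; m[262:]=0; m[:,:238]=0;m[:,380:]=0
for c in blobs(m,100): print('al',rect(cast(info,c,.01)),c.reshape(-1,2).min(0),c.reshape(-1,2).max(0))
E
```

```text
dark 23 54 57
strip 14 19 145
table 20 30 180
table2 34 23 190
al 41 15 186
grip 14 168 167
dish 20 163 117
dish (array([610.1, -19.3]), array([64.2, 89.9]), np.float32(1.71)) [260.93869732 171.44444444]
dish (array([ 620. , -112.7]), array([64.6, 89.8]), np.float32(-4.08)) [308.21538462 166.5       ]
dish (array([ 647.1, -204.9]), array([64.9, 90. ]), np.float32(-4.69)) [356.34448161 155.23411371]
grip (array([ 479.5, -103.5]), array([ 21.5, 124.2]), np.float32(-89.36))
L 66 4.231892 y at x=.5: 0.032654583
R 88 4.370133 y at x=.5: -0.2779455
front 140 -4.4228997 x at y=-.05: 0.42208356
border 12 -4.3361907 x at y=-.05: 0.65003073
far 100 -5.535961 x at y=-.05: 0.79064727
al (array([ 479.6, -203.8]), array([49.3, 69.4]), np.float32(-89.57)) [337 229] [371 253]
al (array([ 475.6, -102. ]), array([ 80. , 272.5]), np.float32(89.76)) [238 222] [371 261]
```

```bash
python3 -c "
import cv2;i=cv2.imread('pics/top0.png')[95:280,225:400];cv2.imwrite('pics/c0.png',cv2.resize(i,None,fx=3.2,fy=3.2,interpolation=cv2.INTER_NEAREST))"
```

```text
(no output)
```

View pics/c0.png

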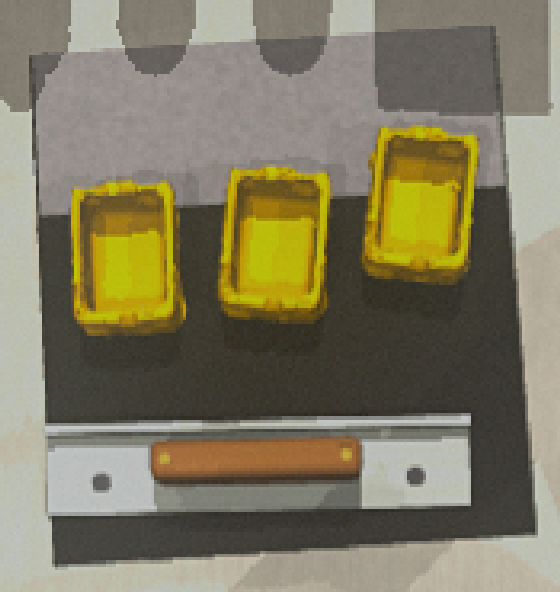

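The zoomed crop confirms the edges: three dishes, and the straightedge turned about 4° from the mat. The measured sizes check out (mat 310 mm wide, dishes 64 x 90 mm, grip 124 mm). Next I work out the move to a hover.

```bash
cat >> h.py <<'E'
U=np.array([np.cos(np.radians(4.34)),np.sin(np.radians(4.34))]); Vv=np.array([-U[1],U[0]])
MU,MV=.7007,-.1601   # strip middle in (U,V)
def goto(x,y,z,yaw):
    """shift in tool axes and turn to TCP x,y,z, tool y axis at world yaw deg, pointing down"""
    s=manip.get_state(); T=Rq(s['ee_rot']); a=np.radians(yaw); ty=np.array([np.cos(a),np.sin(a),0]); tz=np.array([0,0,-1.])
    G=np.c_[np.cross(ty,tz),ty,tz]
    print('t',round(s['clock'],2),'shift mm',np.round(T.T@(np.array([x,y,z])-s['position'])*1000,1),'turn',np.round(np.degrees(R.from_matrix(T.T@G).as_rotvec()),2))
E
python3 -c "
from h import *
goto(.4795,-.1035,.16,.6)"
```

```text
t 0.1 shift mm [ 384.  -269.3   71. ] turn [-8.000e-02 -6.000e-02 -6.431e+01]
```

servo_tool(series="0.038 -0.027 0.007 0 0 -7 0; 0.077 -0.054 0.014 0 0 -14 0; 0.115 -0.081 0.021 0 0 -21 0; 0.154 -0.108 0.028 0 0 -28 0; 0.192 -0.135 0.035 0 0 -35 0", squeeze=80)

```text
clock: 0.6
position: [0.3674, -0.3076, 0.1958]
ee_rot: [-0.0, 0.859, 0.512, 0.0]
contact_force: [0.9, 0.1, -0.4]
width: 0.0853
gripper_force: 0.0
```

```bash
python3 -c "
from h import *
goto(.4795,-.1035,.16,.6)"
```

```text
t 0.6 shift mm [232.9   1.2  35.8] turn [-1.000e-02 -2.000e-02 -2.906e+01]
```

servo_tool(series="0.047 0 0.007 0 0 -6 0; 0.094 0 0.014 0 0 -12 0; 0.141 0 0.021 0 0 -18 0; 0.188 0.001 0.028 0 0 -24 0; 0.233 0.001 0.036 0 0 -29.1 0")

```text
clock: 1.1
position: [0.4805, -0.1037, 0.16]
ee_rot: [0.0, 0.703, 0.711, 0.0]
contact_force: [1.1, -0.8, -0.5]
width: 0.0853
gripper_force: 0.0
```

```bash
python3 -c "
from h import *
i=eyes.camera_info('wrist');print(i)
cv2.imwrite('pics/w1.png',eyes.get_image('wrist')[:,:,::-1])
np.save('w1.npy',i,allow_pickle=True)
goto(.4795,-.1035,.03,.6)"
```

```text
{'fx': 369.76124720737533, 'fy': 369.76124720737533, 'cx': 319.2552110510299, 'cy': 241.83104188428348, 'dist': array([-0.04273132,  0.        ,  0.        ,  0.        ,  0.        ]), 'eye': array([ 0.47930615, -0.02639905,  0.30326233]), 'orientation': array([0.15289749, 0.98822725, 0.00527749, 0.00118824])}
t 1.15 shift mm [ -7.   -3.4 128.7] turn [ 0.08 -0.4   0.31]
```

View pics/w1.png

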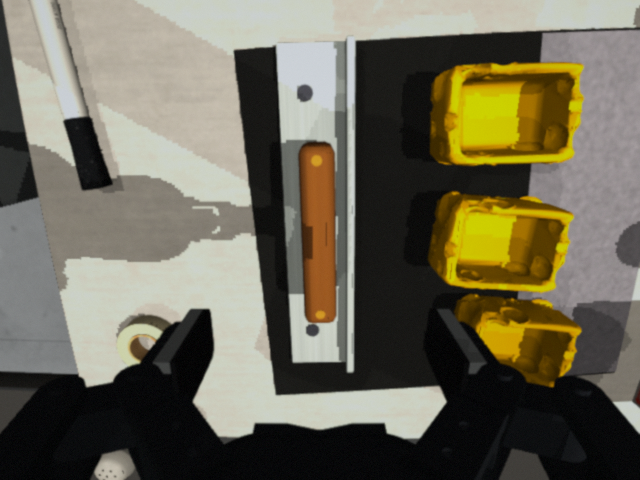

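The wrist view shows the grip at cols 300-336, rows 142-322, with the lip at col ~350. The strip border is at col ~530-540 and the near mat edge runs from (236,50) to (276,393). I measure from here for a cross-check.

```bash
python3 - <<'E'
from h import *
im=cv2.imread('pics/w1.png')[:,:,::-1].copy(); info=np.load('w1.npy',allow_pickle=True).item()
H,S,V=hsv(im)
m=(H<20)&(S>130)&(V>60); m[:,:290]=0; m[:,345:]=0
for c in blobs(m): print('grip',rect(cast(info,c,.062)))
def hs(rows,c0,c1,f):
    o=[];st=1 if c1>c0 else -1
    for r in rows:
        for c in range(c0,c1,st):
            if f(V[r,c]): o.append((c-st*.5,r)); break
    return np.array(o)
def fit(nm,e,z):
    P=cast(info,e,z); vx,vy,x,y=cv2.fitLine(np.float32(P[:,:2]),cv2.DIST_HUBER,0,.001,.001).ravel()
    a=-np.degrees(np.arctan(vx/vy)); print(nm,len(e),'yaw',round(a,2),'u at line:',np.round(np.median(P[:,:2]@U),4),'x at y=-.1',round(x+(-.1-y)*vx/vy,4))
fit('front',hs(list(range(60,185))+list(range(245,310)),220,285,lambda v:v<70),.002)
fit('border',hs(list(range(36,58))+list(range(170,190)),570,500,lambda v:v<75),.002)
fit('lipfront',hs(range(60,360),375,335,lambda v:v>110),.024)
fit('rear',hs(range(60,340),262,310,lambda v:v>110),.008)
E
```

```text
grip (array([ 479.6, -101.1]), array([ 22.3, 126.2]), np.float32(-88.0))
front 190 yaw 4.46 u at line: 0.4163 x at y=-.1 0.4252
border 42 yaw 4.34 u at line: 0.646 x at y=-.1 0.6554
lipfront 300 yaw 1.96 u at line: 0.4992 x at y=-.1 0.5076
rear 280 yaw -0.9 u at line: 0.4466 x at y=-.1 0.4511
```

```bash
python3 - <<'E'
from h import *
im=cv2.imread('pics/w1.png')[:,:,::-1].copy(); info=np.load('w1.npy',allow_pickle=True).item()
V=hsv(im)[2]
o=[]
for r in range(55,350):
    c=315
    c0=int(236+(r-50)*40/343)+12
    for c in range(c0,320):
        if V[r,c]>110: o.append((c-.5,r)); break
P=cast(info,np.array(o),.008); vx,vy,x,y=cv2.fitLine(np.float32(P[:,:2]),cv2.DIST_HUBER,0,.001,.001).ravel()
print(len(o),-np.degrees(np.arctan(vx/vy)),x+(-.1-y)*vx/vy)
print(V[[80,200,300,350]][:,[274,278,282,286,290,294]])
print(cast(info,np.array([[347,40],[353,371]],float),.024),cast(info,np.array([[277,44],[292,362]],float),.008))
goto(.4797,-.1015,.03,1.5)
E
```

```text
295 1.9594352 0.45169857
[[ 16 178 214 216 214 214]
 [ 14  15  20 107 107 111]
 [ 25  26  25  13 190 205]
 [ 24  23  23  23  31 202]]
[[ 0.49786001  0.02992222  0.024     ]
 [ 0.51203658 -0.23611022  0.024     ]] [[ 0.44830781  0.0299839   0.008     ]
 [ 0.45622336 -0.23861907  0.008     ]]
t 1.15 shift mm [ -5.   -3.2 128.7] turn [ 0.09 -0.39 -0.59]
```

servo_tool(series="-0.006 -0.003 0.03 0 0 -1 0; -0.006 -0.003 0.06 0 0 -1 0; -0.006 -0.003 0.08 0 0 -1 0; -0.006 -0.003 0.08 0 0 -1 0")

```text
clock: 1.55
position: [0.4742, -0.1108, 0.0776]
ee_rot: [-0.003, 0.699, 0.716, -0.001]
contact_force: [-0.2, -0.6, 0.3]
width: 0.0852
gripper_force: 0.0
```

```bash
python3 -c "
from h import *
print(manip.get_state()['position'])
goto(.4797,-.103,.03,1.9)"
```

```text
[ 0.47423488 -0.11075708  0.07758753]
t 1.55 shift mm [ 7.5  6.  47.6] turn [-0.38 -0.15 -0.52]
```

servo_tool(series="0.007 0.006 0.012 0 0 -0.5 0; 0.007 0.006 0.03 0 0 -0.5 0; 0.007 0.006 0.047 0 0 -0.5 0; 0.007 0.006 0.047 0 0 -0.5 0; 0.007 0.006 0.047 0 0 -0.5 0")

```text
clock: 2.05
position: [0.4835, -0.1046, 0.0338]
ee_rot: [0.001, 0.695, 0.719, 0.0]
contact_force: [-0.4, -0.7, 0.4]
width: 0.0853
gripper_force: 0.0
```

```bash
python3 -c "
from h import *
print(manip.get_state()['position'])
goto(.4797,-.103,.03,1.9)"
```

```text
[ 0.48351082 -0.10456074  0.03384686]
t 2.05 shift mm [ 1.7 -3.8  3.8] turn [ 0.06  0.02 -0.01]
```

servo_tool(series="0.001 -0.003 0.003 0 0 0 0; 0.001 -0.003 0.003 0 0 0 0.3; 0.001 -0.003 0.003 0 0 0 1; 0.001 -0.003 0.003 0 0 0 1; 0.001 -0.003 0.003 0 0 0 1", squeeze=80)

```text
clock: 2.55
position: [0.4798, -0.1037, 0.0306]
ee_rot: [0.0, 0.695, 0.719, 0.0]
contact_force: [-0.5, 0.3, 0.6]
width: 0.0282
gripper_force: 0.0
```

servo_tool(series="0 0 0 0 0 0 1; 0 0 0 0 0 0 1; 0 0 0 0 0 0 1")

```text
clock: 2.85
position: [0.4801, -0.1038, 0.0307]
ee_rot: [0.001, 0.695, 0.719, 0.0]
contact_force: [-0.7, -0.8, 4.4]
width: 0.0231
gripper_force: 79.1
```

```bash
python3 -c "
from h import *
s=manip.get_state();print(s['position'],s['ee_rot'],s['width'],s['gripper_force'])
goto(.4797,-.103,.03,1.9)"
```

```text
[ 0.48009892 -0.10380704  0.03074117] [5.01980815e-04 6.95383692e-01 7.18638460e-01 1.80653284e-04] 0.02314630630342678 79.1085684299469
t 2.85 shift mm [ 0.8 -0.4  0.7] turn [ 0.05  0.03 -0.02]
```

```bash
sed -i 's/MU,MV=.7007/MU,MV=.7010/' h.py; cat >> h.py <<'E'
def mg(u,v,z,yaw=4.34):
    p=u*U+v*Vv; goto(p[0],p[1],z,yaw)
def muv():
    p=manip.get_state()['position']; return np.round([p[:2]@U,p[:2]@Vv,p[2]],4)
E
python3 -c "
from h import *
print(muv()); mg(.475,MV,.0335)"
```

```text
[ 0.4709 -0.1398  0.0307]
t 2.85 shift mm [-20.1   5.   -2.7] turn [ 0.05  0.03 -2.46]
```

servo_tool(series="0 0 -0.003 0 0 0 1; -0.007 0.002 -0.003 0 0 -0.8 1; -0.014 0.004 -0.003 0 0 -1.6 1; -0.02 0.005 -0.003 0 0 -2.4 1; -0.02 0.005 -0.003 0 0 -2.4 1")

```text
clock: 3.35
position: [0.4858, -0.1246, 0.0331]
ee_rot: [0.0, 0.68, 0.733, -0.0]
contact_force: [-0.5, 1.0, -2.0]
width: 0.0232
gripper_force: 78.3
```

```bash
python3 - <<'E'
from h import *
print(muv(), manip.get_state()['contact_force']); mg(.54,MV,.0335)
i=eyes.camera_info('wrist'); im=eyes.get_image('wrist');cv2.imwrite('pics/w2.png',im[:,:,::-1]);
H,S,V=hsv(im)
m=(H<20)&(S>130)&(V>60); m[:,:290]=0; m[:,345:]=0
for c in blobs(m): print('grip',rect(cast(i,c,.065)))
o=[]
for r in range(60,350):
    for c in range(385,335,-1):
        if V[r,c]>110: o.append((c+.5,r)); break
P=cast(i,np.array(o),.0265); vx,vy,x,y=cv2.fitLine(np.float32(P[:,:2]),cv2.DIST_HUBER,0,.001,.001).ravel()
print(len(o),-np.degrees(np.arctan(vx/vy)),np.median(P[:,:2]@U))
i=eyes.camera_info('scene'); cv2.imwrite('pics/s2.png',eyes.get_image('scene')[120:360,200:520,::-1])
E
```

```text
[ 0.475  -0.161   0.0331] [-0.45444311  1.04334602 -1.99585031]
t 3.35 shift mm [ 1.  65.  -0.4] turn [ 0.02  0.03 -0.09]
grip (array([ 482.6, -107.4]), array([ 20.1, 100.8]), np.float32(-84.55))
289 6.613137 0.5013506736954498
```

View pics/w2.png

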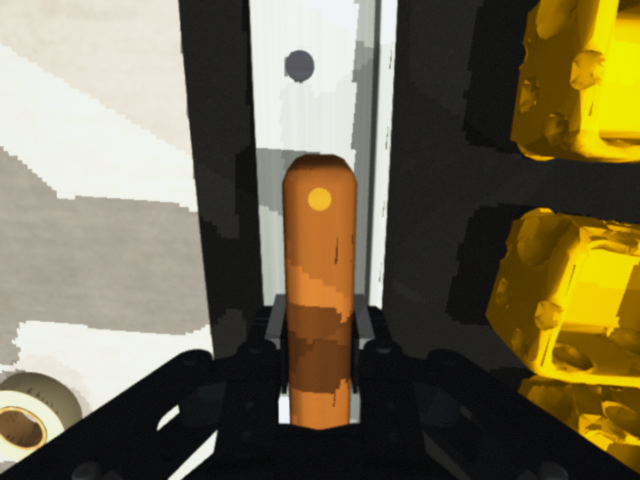

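The wrist view shows the grip held between the pads. The lip's front edge runs from (397,0) to (380,310), so my scan window cut it off. I re-measure.

```bash
cat >> h.py <<'E'
def lip(im,i,z,rows=(5,280),c0=412,c1=360):
    V=hsv(im)[2]; o=[]
    for r in range(*rows):
        for c in range(c0,c1,-1):
            if V[r,c]>120: o.append((c+.5,r)); break
    P=cast(i,np.array(o),z); vx,vy,x,y=cv2.fitLine(np.float32(P[:,:2]),cv2.DIST_HUBER,0,.001,.001).ravel()
    yaw=-np.degrees(np.arctan(vx/vy)); p=manip.get_state()['position']
    xx=x+(p[1]-y)*vx/vy
    print('lip',len(o),'yaw',round(float(yaw),2),'face u beside TCP (extrapolated)',np.round(np.array([xx,p[1]])@U,4),'near u',np.round(np.median(P[:,:2]@U),4))
E
python3 - <<'E'
from h import *
i=eyes.camera_info('wrist'); print(muv())
lip(cv2.imread('pics/w2.png')[:,:,::-1].copy(),i,.0265)
E
```

```text
[ 0.4744 -0.1601  0.033 ]
lip 275 yaw 4.26 face u beside TCP (extrapolated) 0.5021 near u 0.5022
```

servo_tool(series="0 0.015 0 0 0 0 1; 0 0.03 0 0 0 0 1; 0 0.04 0 0 0 0 1; 0 0.048 0 0 0 0 1; 0 0.054 0 0 0 0 1")

```text
clock: 3.95
position: [0.5394, -0.1192, 0.0332]
ee_rot: [-0.0, 0.68, 0.733, -0.0]
contact_force: [0.1, 0.4, -1.2]
width: 0.0229
gripper_force: 78.6
```

servo_tool(series="0 0.006 0 0 0 0 1; 0 0.012 0 0 0 0 1; 0 0.018 0 0 0 0 1; 0 0.024 0 0 0 0 1; 0 0.03 0 0 0 0 1")

```text
clock: 4.45
position: [0.5684, -0.117, 0.033]
ee_rot: [-0.001, 0.68, 0.733, -0.001]
contact_force: [-4.5, -0.7, 0.1]
width: 0.023
gripper_force: 78.8
```

```bash
python3 - <<'E'
from h import *
print(muv()); mg(.629,MV,.033)
i=eyes.camera_info('wrist'); im=eyes.get_image('wrist');cv2.imwrite('pics/w3.png',im[:,:,::-1]); lip(im,i,.0265)
cv2.imwrite('pics/s3.png',eyes.get_image('scene')[:,:,::-1])
E
```

```text
[ 0.5579 -0.1597  0.033 ]
t 4.45 shift mm [-0.4 71.1 -0.1] turn [-0.14 -0.03 -0.05]
lip 275 yaw 8.39 face u beside TCP (extrapolated) 0.5998 near u 0.593
```

View pics/s3.png

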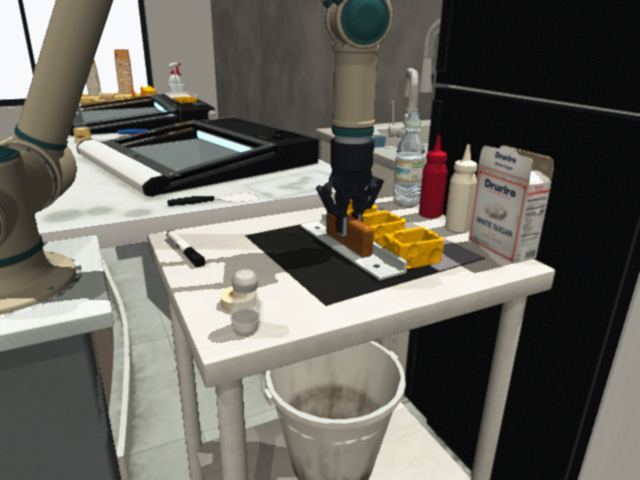

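The scene view shows the straightedge level and in contact with the dishes. I continue the push.

servo_tool(series="0 0.006 0 0 0 0 1; 0 0.012 0 0 0 0 1; 0 0.018 0 0 0 0 1; 0 0.024 0 0 0 0 1; 0 0.03 0 0 0 0 1")

```text
clock: 5.05
position: [0.5992, -0.1147, 0.0331]
ee_rot: [-0.0, 0.68, 0.733, -0.0]
contact_force: [-4.0, -0.1, -3.8]
width: 0.0228
gripper_force: 78.8
```

servo_tool(series="0 0.005 0 0 0 0 1; 0 0.01 0 0 0 0 1; 0 0.015 0 0 0 0 1; 0 0.02 0 0 0 0 1; 0 0.025 0 0 0 0 1")

```text
clock: 5.55
position: [0.6243, -0.113, 0.0332]
ee_rot: [-0.0, 0.68, 0.733, -0.0]
contact_force: [-3.0, -0.3, -3.5]
width: 0.0232
gripper_force: 78.7
```

```bash
cat >> h.py <<'E'
def dishes(im,i,z=.049,lo=80):
    H,S,V=hsv(im)
    for c in blobs((H>18)&(H<35)&(S>130)&(V>lo)):
        b=rect(cast(i,c,z)); p=b[0]/1000
        print('dish u,v rel strip mm',np.round(np.array([p@U-MU,p@Vv-MV])*1000,1),b[1],'yaw rel',round(float(b[2])-4.34,2))
E
python3 - <<'E'
from h import *
print(muv(),manip.get_state()['contact_force']); mg(.629,MV,.033)
i=eyes.camera_info('top'); im=eyes.get_image('top');cv2.imwrite('pics/t4.png',cv2.resize(im[85:285,210:410,::-1],None,fx=3,fy=3)); dishes(im,i)
E
```

```text
[ 0.614  -0.1599  0.0332] [-2.96770713 -0.32729628 -3.53216871]
t 5.55 shift mm [-0.1 15.   0.2] turn [-0.    0.   -0.05]
dish u,v rel strip mm [-25.2  91.5] [68.3 81.4] yaw rel -2.59
dish u,v rel strip mm [-17.9 -86.7] [64.7 94.2] yaw rel -3.67
```

View pics/t4.png

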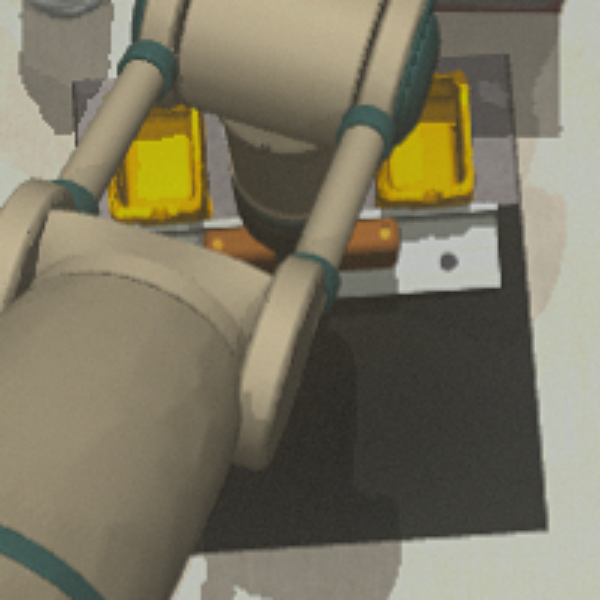

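The top view shows dishes a and c standing against the lip, the arm hiding the middle one. I stop about 4 mm short, draw back and measure.

servo_tool(series="0 0.004 0 0 0 0 1; 0 0.007 0 0 0 0 1; 0 0.009 0 0 0 0 1; 0 0.011 0 0 0 0 1; 0 0.011 0 0 0 0 1")

```text
clock: 6.1
position: [0.6354, -0.1122, 0.0335]
ee_rot: [0.0, 0.68, 0.733, 0.0]
contact_force: [-3.7, -0.3, -1.7]
width: 0.0229
gripper_force: 79.0
```

```bash
python3 - <<'E'
from h import *
print(muv()); mg(.629,MV,.033)
i=eyes.camera_info('wrist'); im=eyes.get_image('wrist'); cv2.imwrite('pics/w5.png',im[:,:,::-1])
E
```

```text
[ 0.6251 -0.16    0.0335]
t 6.1 shift mm [-0.1  3.9  0.5] turn [ 0.05  0.01 -0.06]
```

servo_tool(series="0 -0.006 0 0 0 0 1; 0 -0.03 0 0 0 0 1; 0 -0.07 0 0 0 0 1; 0 -0.11 0 0 0 0 1; 0 -0.15 0 0 0 0 1")

```text
clock: 6.65
position: [0.4856, -0.1239, 0.0338]
ee_rot: [0.002, 0.68, 0.733, 0.001]
contact_force: [-0.1, -1.2, -1.8]
width: 0.0233
gripper_force: 79.0
```

```bash
python3 - <<'E'
from h import *
print(muv()); mg(.629,MV,.033)
i=eyes.camera_info('top'); im=eyes.get_image('top');cv2.imwrite('pics/t6.png',cv2.resize(im[85:285,210:410,::-1],None,fx=3,fy=3)); dishes(im,i)
i=eyes.camera_info('wrist'); im=eyes.get_image('wrist'); cv2.imwrite('pics/w6.png',im[:,:,::-1])
E
```

```text
[ 0.4748 -0.1603  0.0338]
t 6.65 shift mm [  0.3 154.2   1.5] turn [ 0.24  0.1  -0.05]
dish u,v rel strip mm [-10.5  94.1] [ 68.8 101.3] yaw rel 2.84
dish u,v rel strip mm [-10.2   5.4] [ 66.2 100.8] yaw rel 0.89
dish u,v rel strip mm [-10.2 -84.8] [ 68.7 101.5] yaw rel 0.85
```

View pics/t6.png

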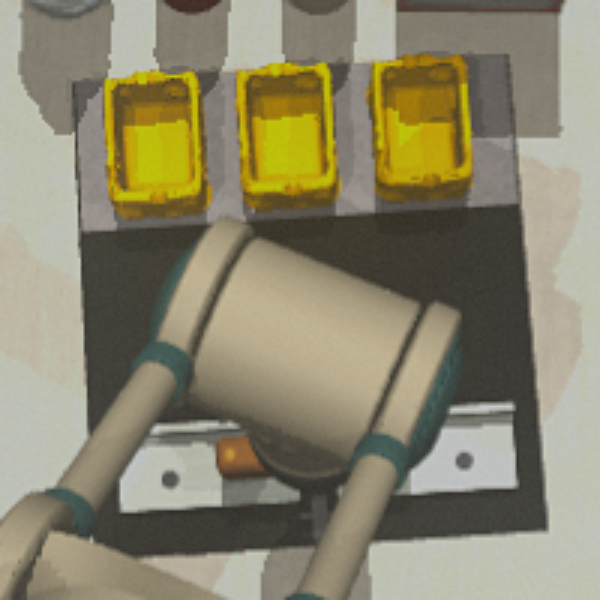

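The top view shows all three dishes square and in a row on the strip, a little near of centre, with the straightedge drawn back clear. I check the offset with the tighter mask.

```bash
python3 - <<'E'
from h import *
i=eyes.camera_info('top'); im=eyes.get_image('top'); H,S,V=hsv(im)
for c in blobs((H>22)&(H<35)&(S>150)&(V>80)):
    b=rect(cast(i,c,.049)); p=b[0]/1000
    print(np.round(np.array([p@U-MU,p@Vv-MV])*1000,1),b[1],round(float(b[2])-4.34,2))
    q=cast(i,c,.049)[:,:2]@U-MU; print('near/far rim u',np.percentile(q,[1,99])*1000)
m=(H>18)&(H<35)&(S>130)&(V>60)
for c in blobs(m): q=cast(i,c,.049)[:,:2]@U-MU; q0=cast(i,c,.004)[:,:2]@U-MU; print('far rim @top',q.max()*1000,'near @bottom',q0.min()*1000)
print(muv()); mg(.629,MV,.033)
E
```

```text
[-4.7 95.1] [64.3 88.4] -0.9
near/far rim u [-48.5244361   39.28050185]
[-5.3  5.8] [64.  90.7] -0.02
near/far rim u [-49.69298551  39.87732108]
[ -6.2 -85.5] [65.7 85.8] -0.37
near/far rim u [-48.01501083  36.4903216 ]
far rim @top 39.632349218992836 near @bottom -47.677270543038055
far rim @top 40.06178874121436 near @bottom -47.26782714067279
far rim @top 40.52884971635417 near @bottom -47.82052476876497
[ 0.4726 -0.1594  0.0337]
t 6.8 shift mm [ -0.3 156.4   0.8] turn [ 0.03 -0.01 -0.15]
```

Offset is about -4 mm, matching the face position, so the final push goes to TCP u = 0.629.

servo_tool(series="0 0.035 0 0 0 0 1; 0 0.075 0 0 0 0 1; 0 0.11 0 0 0 0 1; 0 0.13 0 0 0 0 1; 0 0.14 0 0 0 0 1")

```text
clock: 7.3
position: [0.6297, -0.1132, 0.0338]
ee_rot: [0.003, 0.68, 0.733, 0.002]
contact_force: [-0.5, 0.0, -2.0]
width: 0.0233
gripper_force: 79.3
```

```bash
python3 -c "
from h import *
print(muv()); mg(.629,MV,.033)"
```

```text
[ 0.6193 -0.1605  0.0338]
t 7.3 shift mm [0.4 9.7 0.9] turn [ 0.34  0.1  -0.02]
```

servo_tool(series="0 0.002 0 0 0 0 1; 0 0.004 0 0 0 0 1; 0 0.006 0 0 0 0 1; 0 0.008 0 0 0 0 1; 0 0.01 0 0 0 0 1")

```text
clock: 7.8
position: [0.6345, -0.1123, 0.0335]
ee_rot: [-0.0, 0.68, 0.733, -0.0]
contact_force: [0.3, 1.0, -1.9]
width: 0.0232
gripper_force: 79.3
```

servo_tool(series="0 0 0 0 0 0 1; 0 0 0 0 0 0 1; 0 0 0 0 0 0 1")

```text
clock: 8.1
position: [0.6347, -0.1122, 0.0333]
ee_rot: [-0.0, 0.68, 0.733, -0.0]
contact_force: [-0.3, -0.3, -1.9]
width: 0.0231
gripper_force: 79.4
```

```bash
python3 -c "
from h import *
print(muv()); mg(.629,MV,.033)"
```

```text
[ 0.6244 -0.16    0.0333]
t 8.1 shift mm [-0.1  4.6  0.3] turn [-0.01  0.   -0.05]
```

Now the last slow 4.5 mm, then draw back.

servo_tool(series="0 0.001 0 0 0 0 1; 0 0.002 0 0 0 0 1; 0 0.003 0 0 0 0 1; 0 0.004 0 0 0 0 1; 0 0.0045 0 0 0 0 1")

```text
clock: 8.6
position: [0.6382, -0.1117, 0.0329]
ee_rot: [-0.001, 0.68, 0.733, -0.001]
contact_force: [-4.0, 0.4, -1.2]
width: 0.0227
gripper_force: 79.4
```

servo_tool(series="0 0 0 0 0 0 1; 0 0 0 0 0 0 1; 0 -0.005 0 0 0 0 1; 0 -0.02 0 0 0 0 1; 0 -0.05 0 0 0 0 1")

```text
clock: 9.1
position: [0.5936, -0.1164, 0.0341]
ee_rot: [0.004, 0.68, 0.733, 0.002]
contact_force: [0.2, -0.4, -2.2]
width: 0.0227
gripper_force: 79.3
```

servo_tool(series="0 -0.03 0 0 0 0 1; 0 -0.06 0 0 0 0 1; 0 -0.09 0 0 0 0 1; 0 -0.103 0 0 0 0 1; 0 -0.103 0 0 0 0 1")

```text
clock: 9.6
position: [0.4864, -0.1235, 0.0338]
ee_rot: [0.001, 0.681, 0.733, 0.0]
contact_force: [0.2, 0.4, -2.6]
width: 0.023
gripper_force: 79.3
```

```bash
python3 - <<'E'
from h import *
print(muv()); mg(.475,MV,.0307)
i=eyes.camera_info('top'); im=eyes.get_image('top'); H,S,V=hsv(im); dishes(im,i)
for c in blobs((H>22)&(H<35)&(S>150)&(V>80)):
    b=rect(cast(i,c,.049)); p=b[0]/1000
    print(np.round(np.array([p@U-MU,p@Vv-MV])*1000,1),b[1],round(float(b[2])-4.34,2))
m=(H>18)&(H<35)&(S>130)&(V>60)
for c in blobs(m): q=cast(i,c,.049)[:,:2]@U-MU; q0=cast(i,c,.004)[:,:2]@U-MU; print('far rim @top',q.max()*1000,'near @bottom',q0.min()*1000)
E
```

```text
[ 0.4756 -0.1599  0.0338]
t 9.6 shift mm [-0.2 -0.6  3.1] turn [ 0.09  0.02 -0.13]
dish u,v rel strip mm [-6.8 94. ] [ 68.8 102.3] yaw rel 2.84
dish u,v rel strip mm [-6.5  5.1] [ 66.6 101.7] yaw rel 0.88
dish u,v rel strip mm [ -6.6 -84.2] [ 68.4 102. ] yaw rel -0.95
[-1.6 95.1] [62.9 90.1] -2.54
[ -2.7 -84.4] [67.1 85.4] 0.62
[-1.2  6. ] [63.7 90.5] -0.25
far rim @top 43.86964321454112 near @bottom -44.61791593546805
far rim @top 44.168134058517495 near @bottom -44.18503924504791
far rim @top 44.38575282347734 near @bottom -44.05930400084201
```

The dishes are centred to within 1 mm. I lay the straightedge down (it lay on the mat at TCP z = 0.0307).

servo_tool(series="0 0 0.001 0 0 0 1; 0 0 0.002 0 0 0 1; 0 0 0.003 0 0 0 1; 0 0 0.003 0 0 0 1; 0 0 0.003 0 0 0 1")

```text
clock: 10.15
position: [0.4885, -0.1236, 0.0308]
ee_rot: [0.001, 0.68, 0.733, 0.001]
contact_force: [1.1, 0.5, 2.6]
width: 0.0231
gripper_force: 80.0
```

servo_tool(series="0 0 0 0 0 0 0.6; 0 0 0 0 0 0 0.4; 0 0 0 0 0 0 0; 0 0 0 0 0 0 0; 0 0 0 0 0 0 0")

```text
clock: 10.65
position: [0.4867, -0.1233, 0.0302]
ee_rot: [-0.0, 0.68, 0.733, -0.0]
contact_force: [-0.1, 0.1, 0.0]
width: 0.0855
gripper_force: 0.0
```

servo_tool(series="0 0 0 0 0 0 0; 0 0 -0.01 0 0 0 0; 0 0 -0.04 0 0 0 0; 0 0 -0.08 0 0 0 0; 0 0 -0.12 0 0 0 0")

```text
clock: 11.15
position: [0.4864, -0.1232, 0.152]
ee_rot: [-0.0, 0.68, 0.733, -0.0]
contact_force: [1.5, 0.5, -0.2]
width: 0.0849
gripper_force: 0.0
```

servo_tool(series="0 0 -0.03 0 0 0 0; 0 0 -0.06 0 0 0 0; 0 0 -0.06 0 0 0 0; 0 0 -0.06 0 0 0 0")

```text
clock: 11.55
position: [0.4869, -0.1233, 0.2113]
ee_rot: [0.001, 0.68, 0.733, 0.0]
contact_force: [-0.4, -0.6, -0.5]
width: 0.0851
gripper_force: 0.0
```

```bash
python3 - <<'E'
from h import *
s=manip.get_state();print(s['clock'],s['width'],s['gripper_force'],s['position'])
cv2.imwrite('pics/w9.png',eyes.get_image('wrist')[:,:,::-1])
E
```

```text
11.55 0.0850864481926397 0.0 [ 0.48689204 -0.12334373  0.21125399]
```

View pics/w9.png

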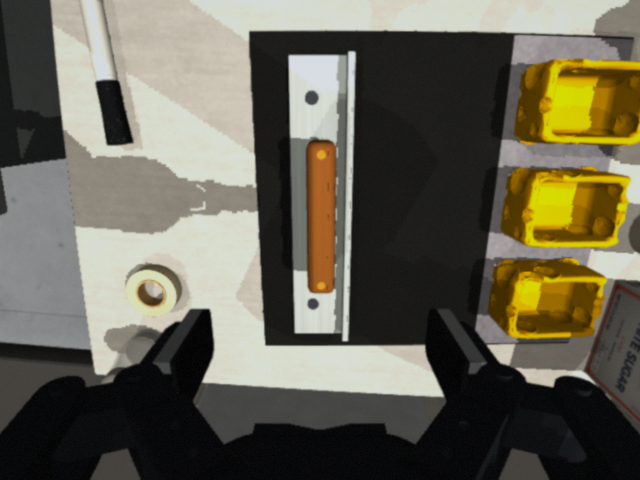

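The wrist view shows the straightedge flat on the dark part, released and about 5 mm off centre sideways. The three dishes stand in a row on the strip and the tape is where it was.

```bash
python3 -c "
from rig import manip
print(manip.sign_off())"
```

```text
the job is handed in; nothing more can be done
None
```

The job is handed in at about 11.6 s: by the camera check the three dishes stand in one straight row centred front to back on the strip to about 1 mm, and the straightedge lies flat and released on the dark part, about 5 mm off centre sideways.

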